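Open the child-resistant cement jar on the snow globe shelf

TASK

Open the amber jar of figurine cement: its child-resistant cap must be pressed down and, while held down, turned anticlockwise until you feel it come up against its stop, firmly but without forcing it. Lift the cap straight off and set it gently, right way up, fully on the round cork coaster. Leave the reindeer, cottage, fir tree and glass dome as they stand.

Things in the scene. Friction and masses are not known exactly. Their poses are not given: they have to be found in the camera images.
- cap_center (a point): Centre (half-way up) of the round white cap with a red spot on top: 50 mm in diameter, 30 mm high, 30 to 65 g, ribbed upright sides, all of which can be gripped; hollow below (skirt wall 3 mm, ceiling 22 mm above its lower edge). z points up out of its top. Its x axis says nothing about where the catches are.
- cap: The same cap; origin at the centre of its lower edge, 15 mm below cap_center.
- jar: Amber glass jar fixed upright in a maple block 92 x 92 mm and 30 mm high; it cannot move or turn. Origin under the block's centre, on the table. The jar is 68 mm wide up to 46 mm high, its shoulder ends 56 mm up; above it is a neck with catch ring, 41 mm wide, under the cap. The cap's lower edge starts 78 mm up, its top 108 mm up.
- neck_top (a point): Centre of the top of the neck, 92 mm above the jar's underside, hidden by the cap. A spring-loaded seal here pushes the cap up. The spring takes 6 N to start and 1.5 N more per mm; the cap's three inner lugs pass the catches from 3.5 mm down (about 12 N; 14 to 16 N of press is right) and the cap bottoms at 8 mm. More than 35 N between cap and jar counts as forcing.
- catches (a point): On the jar's axis, 80 mm up, where the hidden catches are. Not pressed, the cap turns loosely, then catches. Pressed, it turns anticlockwise seen from above to a stop that yields 1 degree per 0.05 N m; there, and up to 7 degrees before, it lifts off. The way to the stop differs, 40 to 90 degrees; no pose tells it: feel it (0.2 N m is plenty; free turning takes under 0.1).
- coaster_top (a point): Centre of the upper face of the round cork coaster, 110 mm in diameter, 6 mm thick, fixed on the table.
- reindeer: White ceramic reindeer with gilt antlers on a round foot, loose, 75 mm long, 102 mm high; origin under its foot.
- cottage: Tiny resin cottage with a red roof, loose, 62 x 60 mm, 64 mm high; origin under its centre.
- fir: Grey pewter fir tree, loose, 48 mm wide, 87 mm high; origin under its foot.
- dome: Clear glass dome on a dark wooden foot, loose, 68 mm wide, 70 mm high; origin under its foot.
Not all that is in view belongs to the job. Leave any turquoise look-alike of the jar alone. There is more than one size of the cap; the job needs the larger.

How it is judged:
By the outcome, as a careful person would: the job done as asked, in the order asked, and still so for the second after the job is handed in, with the robot touching nothing.
It also fails if it takes over 72 s, if anything falls off the work surface, if the arm or the gripper's body presses on something with over 40 N, if the wrist force passes 120 N, or if a joint passes its speed limit or range.

ROBOT

A 7-joint arm with a two-finger parallel gripper is mounted at the origin on the work surface. World frame = base frame: x ahead of the robot, y to its left, z up, the work surface at z = 0. Lengths are in m, angles in rad, forces in N, time in s.
With the tool pointing down it reaches from about 0.4 to 0.85 m from the base axis. Payload 4.5 kg.
Tool frame: the origin (TCP) lies at the very end of the fingers, on their centre line; the grasp point (between the pads) lies 19 mm behind it; z points along the fingers, y is the line along which they close (so a half turn about z gives the same grasp; the last joint's range is limited). The gripper opens to 88 mm and grips with 3 to 60 N. Pads are 18 mm wide; open, the fingers measure 123 mm over their backs; the gripper's body (75 mm by 187 mm) begins 45 mm behind the grasp point.
Start: joints at [1.275, 0.689, -0.195, 1.565, 0.157, 0.902, -0.215], TCP at [0.202, -0.591, 0.239] pointing down, gripper open.
Joint ranges: [-3.01, 3.01], [-0.46, 2.08], [-1.47, 1.51], [0.13, 2.56], [-1, 4.14], [0.04, 2.09], [-2.66, 2.66]. Speed limits (rad/s): [2.57, 2.57, 3.14, 3.14, 3.14, 3.14, 3.14].

INTERFACE

Orientations are given as a unit quaternion [x, y, z, w].
In Python, from rig import ctrl gives the robot as it stands.
- The arm moves only by the tool play_rows, never from a script. Its argument "commands" is a list of rows, each a list of 4 numbers: the shift along the tool's x, y, z in cm, then the turn about the tool's z in degrees. A call has 1 to 5 rows; each row is the pose to reach, as a shift and turn from the pose commanded when the call began, along the tool's axes at that moment; what a row does not reach only later rows make up. A row lasts 1/8 s, in which the tool goes at most 62.5 mm and 10.7 degrees, less where a joint would pass 70% of its speed; a pose out of reach is approached as far as the arm can. A call with a gripper value outside its range is refused whole. "claw" is the opening, from 0 (shut) to 1 (fully open), set as the call begins (left out, the last holds). The fingers move at their own pace and stop on an object; "grip_force" is the grip in N (left out, the last holds). Time passes only in rows, so rows that repeat a pose let the fingers close. It gives the time, the measured TCP pose, the force, the opening and the grip force at its end, in the units of the state.
- ctrl.get_state(): the state, without advancing time (a new reading comes with each control period).
- ctrl.capture(name): name is "scene" or "top"; returns a dict with "pixels" (480x640x3 uint8, red, green, blue), "intrinsics" (3x3 intrinsics, pixels), "cam_to_world" (4x4, takes a point from camera to world coordinates). Camera axes: x right, y down, z forward; pixel columns grow to the right and rows downward; lengths in m; the calibration is good to about 2 mm. A picture is of the moment at which its call begins. There is no depth.
- ctrl.finish_job(): hands the job in; it is judged then, once.
The state is a dict: "time_s": time; "joint_pos": joint angles; "qvel": joint speeds; "joint_torque": joint torques, N m; "eef_pos": TCP position; "orientation": TCP orientation; "ft_force": force on the tool from outside, world axes, zero at the start; "wrist_torque": the same for the moment, N m; "width": opening from 0.0 (shut) to 1.0 (fully open); "grip_force": force on a finger pad.
Only numpy, scipy, OpenCV 4.12 (cv2) and the standard library are available. Lean on these libraries where they do the work, as an engineer would, in place of code of your own. Each camera call takes 0.05 s, during which the arm holds its last target. There are 200 camera calls.

## Working session

There is one attempt and no reset: what is moved stays moved. The work goes in short steps, Python scripts to look and compute and a tool call to move; the robot and the scene stay as the last step left them, time stands still between calls to the robot, and variables do not carry over. Pictures are saved under pics/ and viewed, at most 10 in all, crops included, and the job is handed in when it is done.

Besides the shell and the picture viewer there is one more tool, called after ">>>" as name([rows], argument=value, ...), one row to a line, values as JSON. play_rows: Moves the arm, as the interface text tells. Its arguments: {"type":"object","properties":{"commands":{"type":"array"},"claw":{"type":"number"},"grip_force":{"type":"number"}},"required":["commands"]}

```bash
mkdir -p pics
python3 - <<'E'
from rig import ctrl
import cv2,numpy as np
for n in("scene","top"):
    c=ctrl.capture(n); cv2.imwrite(f"pics/{n}0.png",c["pixels"][:,:,::-1]); np.savez(f"{n}0.npz",**c)
    print(n,np.round(c["intrinsics"],1).tolist(),np.round(c["cam_to_world"],3).tolist())
s=ctrl.get_state();print(s)
E
```

```text
scene [[527.5, 0.0, 317.3], [0.0, 527.5, 234.2], [0.0, 0.0, 1.0]] [[-0.744, 0.482, -0.464, 1.095], [0.668, 0.546, -0.505, 0.599], [0.01, -0.685, -0.728, 0.936], [0.0, 0.0, 0.0, 1.0]]
top [[518.6, 0.0, 314.1], [0.0, 518.6, 238.2], [0.0, 0.0, 1.0]] [[-0.025, -0.986, 0.165, 0.371], [-0.999, 0.029, 0.018, -0.012], [-0.023, -0.164, -0.986, 1.143], [0.0, 0.0, 0.0, 1.0]]
{'time_s': 0.1, 'joint_pos': array([ 1.27479996,  0.68992394, -0.19451277,  1.56620916,  0.15733345,
        0.90253263, -0.2151081 ]), 'qvel': array([ 0.00049022, -0.00208143,  0.00081093, -0.00475054,  0.00055341,
        0.00089381, -0.00181133]), 'joint_torque': array([-3.14024204e-03, -5.28500283e+01, -1.27149191e+00, -1.53839475e+01,
       -5.25394140e-02,  1.93656015e-03,  6.06755862e-05]), 'eef_pos': array([ 0.20216927, -0.59080242,  0.23798343]), 'orientation': array([ 9.86428198e-01,  1.64191064e-01, -2.13188950e-04, -8.12048207e-04]), 'ft_force': array([ 0.2811804 ,  0.33495247, -0.63775085]), 'wrist_torque': array([-0.04831629,  0.02611884,  0.00191552]), 'grip_force': 0.0, 'width': 1.003320340763297}
```

View pics/scene0.png

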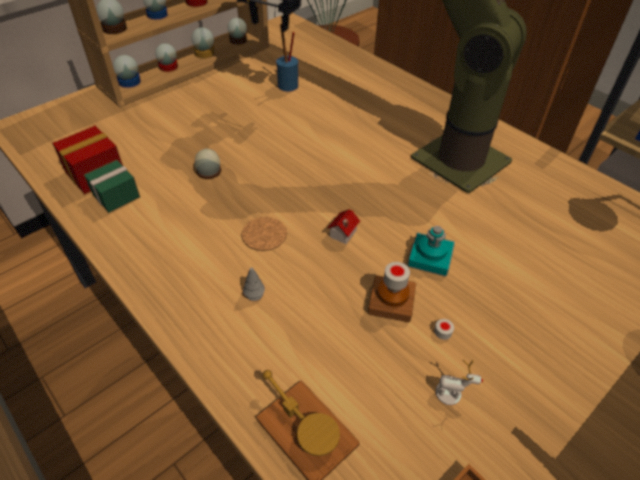

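View pics/top0.png

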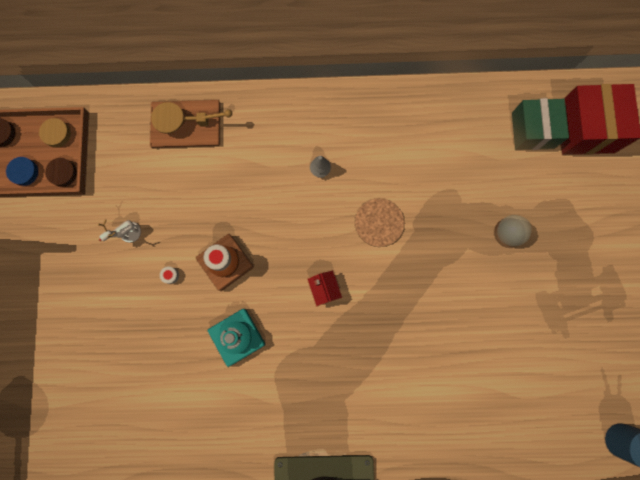

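The scene view shows the amber jar's cap at about (397,271), the coaster at (265,233), the fir at (253,285), the cottage at (343,225) and the reindeer at (450,385). In the top view the cap is at (216,258), the coaster at (380,222), the cottage at (325,288), the fir at (320,166), the reindeer at (128,232), the small cap at (168,275) and the turquoise look-alike at (236,337).

```bash
cat > h.py <<'E'
import numpy as np,cv2
def ray(c,uv,z):
    K=c["intrinsics"];T=c["cam_to_world"]
    d=T[:3,:3]@np.linalg.inv(K)@np.array([uv[0],uv[1],1.]);o=T[:3,3]
    return o+d*(z-o[2])/d[2]
def cent(m,roi):
    x0,y0,x1,y1=roi;M=np.zeros_like(m);M[y0:y1,x0:x1]=m[y0:y1,x0:x1]
    n,l,s,c=cv2.connectedComponentsWithStats(M.astype(np.uint8))
    i=1+np.argmax(s[1:,4]);return c[i],s[i].tolist()
def red(p):
    h=cv2.cvtColor(p,cv2.COLOR_RGB2HSV);return ((h[...,0]<8)|(h[...,0]>172))&(h[...,1]>170)&(h[...,2]>120)
E
python3 - <<'E'
from h import *
s=dict(np.load("scene0.npz"));t=dict(np.load("top0.npz"))
for c,r in((t,(195,240,240,280)),(s,(382,258,415,285))):
    u,st=cent(red(c["pixels"]),r);print("cap",u,st,ray(c,u,.108).round(4))
def cork(p):
    # against local wood: darker/redder
    b=cv2.GaussianBlur(p,(5,5),0).astype(int);return b
for c,pt,off in((t,(380,222),45),(s,(265,233),40)):
    b=cork(c["pixels"]);
    print(b[pt[1],pt[0]],b[pt[1],pt[0]+off],b[pt[1],pt[0]-off])
    cc=b[pt[1]-5:pt[1]+6,pt[0]-5:pt[0]+6].mean((0,1));ww=b[pt[1],pt[0]-off]
    m=((b-cc)**2).sum(2)<((b-ww)**2).sum(2)
    u,st=cent(m,(pt[0]-35,pt[1]-32,pt[0]+36,pt[1]+33));print("coaster",u,st,ray(c,u,.006).round(4))
for n,uv,z in(("cottage",(325,288),.05),("fir",(320,168),.03),("reindeer",(128,232),.06),("smallcap",(168,275),.02),("turq",(232,337),.08),("dome",(513,232),.04),("blockR",(253,262),.03),("blockT",(232,236),.03),("blockL",(197,254),.03)): print(n,ray(t,uv,z).round(3))
E
```

```text
cap [215.70588235 256.44852941] [209, 250, 14, 13, 136] [0.5127 0.2069 0.108 ]
cap [396.80612245 270.41836735] [391, 266, 13, 10, 98] [0.5136 0.2068 0.108 ]
[171 119  78] [148 108  70] [179 131  86]
coaster [383.41016496 224.20285332] [353, 198, 63, 52, 2243] [ 0.5884 -0.1462  0.006 ]
[174 115  66] [190 135  77] [187 133  75]
coaster [262.28850325 222.69544469] [230, 201, 71, 51, 2305] [ 0.5781 -0.1644  0.006 ]
cottage [ 0.447 -0.012  0.05 ]
fir [ 0.715 -0.009  0.03 ]
reindeer [0.577 0.406 0.06 ]
smallcap [0.487 0.33  0.02 ]
turq [0.351 0.179 0.08 ]
dome [ 0.557 -0.418  0.04 ]
blockR [0.509 0.142 0.03 ]
blockT [0.567 0.188 0.03 ]
blockL [0.53  0.264 0.03 ]
```

>>> play_rows([
  [7,-4,0,0],
  [13,-7,0,0],
  [19,-10,0,0],
  [25,-12,0,0],
  [31,-15,0,0],
], claw=1)

```text
time_s: 0.72
eef_pos: [0.4251, -0.37, 0.2385]
orientation: [0.986, 0.164, -0.0, 0.0]
ft_force: [1.6, -0.8, -0.2]
width: 0.996
grip_force: 0.0
```

```bash
cat >> h.py <<'E'
from scipy.spatial.transform import Rotation as R
def delta(s,p):
    return (R.from_quat(s["orientation"]).inv().apply(np.array(p)-s["eef_pos"])*100).round(2)
def show(s):
    print("t %.2f"%s["time_s"],"p",s["eef_pos"].round(4),"yaw %.1f"%R.from_quat(s["orientation"]).as_euler("ZYX",True)[0],"F",s["ft_force"].round(1),"M",s["wrist_torque"].round(2),"q",s["joint_pos"].round(2),"w %.3f g %.1f"%(s["width"],s["grip_force"]))
E
python3 - <<'E'
from h import *
from rig import ctrl
s=ctrl.get_state();show(s);print(delta(s,[.513,.207,.2]))
c=dict(np.load("top0.npz"));print(ray(c,(380,222.5),.006));c=dict(np.load("scene0.npz"));print(ray(c,(265,233.5),.006))
E
```

```text
t 0.72 p [ 0.4251 -0.37    0.2385] yaw 18.9 F [ 1.6 -0.8 -0.2] M [-0.05 -0.04 -0.  ] q [ 0.73  0.61 -0.17  1.76  0.13  0.79 -0.74] w 0.996 g 0.0
[ 26.99 -51.75   3.85]
[ 0.59250182 -0.13878103  0.006     ]
[ 0.59573974 -0.13105038  0.006     ]
```

>>> play_rows([
  [2.8,-5.2,0,0],
  [5.6,-10.4,0,0],
  [8.4,-15.6,0,0],
  [11.2,-20.8,0,0],
  [14,-26,0,0],
])

```text
time_s: 1.35
eef_pos: [0.4721, -0.0782, 0.2386]
orientation: [0.986, 0.164, -0.0, 0.0]
ft_force: [0.5, -0.2, 0.5]
width: 1.002
grip_force: 0.0
```

>>> play_rows([
  [2.7,-5.2,0,0],
  [5.4,-10.4,0,0],
  [8,-15.5,0,0],
  [10.6,-20.6,0,0],
  [13,-25.8,0,0],
])

```text
time_s: 1.98
eef_pos: [0.5115, 0.2079, 0.2384]
orientation: [0.986, 0.164, -0.0, 0.0]
ft_force: [0.4, 0.1, -0.4]
width: 1.002
grip_force: 0.0
```

Run:
```python
from h import *
from rig import ctrl
s=ctrl.get_state();show(s);print(delta(s,[.513,.207,.13]))
c=ctrl.capture("scene");cv2.imwrite("pics/s1.png",cv2.resize(c["pixels"][150:350,290:530,::-1],None,fx=3,fy=3))
```

```text
t 1.98 p [0.5115 0.2079 0.2384] yaw 18.9 F [ 0.4  0.1 -0.4] M [-0.03 -0.13  0.03] q [-0.41  0.59 -0.09  1.79  0.08  0.76 -1.79] w 1.002 g 0.0
[ 0.12  0.13 10.84]
```

View pics/s1.png

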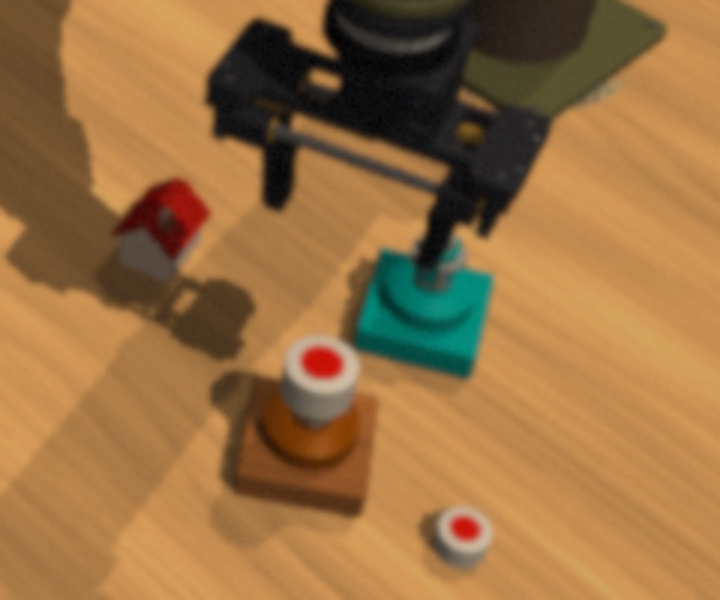

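The view shows the open gripper high over the jar, with its fingers either side of the cap (crop 320,370) and nothing in the way below. I'll descend.

>>> play_rows([
  [0.1,0.1,4,0],
  [0.1,0.1,8,0],
  [0.1,0.1,11.5,0],
  [0.1,0.1,14,0],
  [0.1,0.1,15.6,0],
])

```text
time_s: 2.65
eef_pos: [0.5121, 0.2051, 0.0813]
orientation: [0.986, 0.164, -0.001, 0.0]
ft_force: [-0.2, 0.5, -0.5]
width: 1.0
grip_force: 0.0
```

>>> play_rows([
  [0,0,0,0],
  [0,0,0,0],
  [0,0,0,0],
  [0,0,0,0],
  [0,0,0,0],
], claw=0.5, grip_force=5)

```text
time_s: 3.28
eef_pos: [0.5132, 0.2056, 0.0833]
orientation: [0.986, 0.164, 0.001, -0.0]
ft_force: [-0.2, -0.2, 4.4]
width: 0.57
grip_force: 5.0
```

Run:
```python
from h import *
from rig import ctrl
s=ctrl.get_state();show(s)
```

```text
t 3.27 p [0.5132 0.2056 0.0833] yaw 18.9 F [-0.2 -0.2  4.4] M [-0.01  0.06 -0.02] q [-0.43  0.83 -0.06  1.91  0.12  0.41 -1.82] w 0.570 g 5.0
```

>>> play_rows([
  [0,0,0,0],
  [0,0,0,0],
  [0,0,0,0],
], claw=0.4, grip_force=45)

```text
time_s: 3.65
eef_pos: [0.5133, 0.2056, 0.0834]
orientation: [0.986, 0.164, 0.001, -0.0]
ft_force: [-1.5, -0.1, 5.9]
width: 0.559
grip_force: 45.0
```

>>> play_rows([
  [0,0,0.1,0],
  [0,0,0.2,0],
  [0,0,0.3,0],
  [0,0,0.3,0],
])

```text
time_s: 4.15
eef_pos: [0.5133, 0.2056, 0.0807]
orientation: [0.986, 0.164, 0.001, -0.0]
ft_force: [-0.7, -0.5, 9.1]
width: 0.556
grip_force: 45.0
```

Run:
```python
from h import *
from rig import ctrl
s=ctrl.get_state();show(s)
```

```text
t 4.15 p [0.5133 0.2056 0.0807] yaw 18.9 F [-0.7 -0.5  9.1] M [-0.09  0.2   0.05] q [-0.43  0.83 -0.06  1.91  0.12  0.4  -1.82] w 0.556 g 45.0
```

>>> play_rows([
  [0,0,0.1,0],
  [0,0,0.2,0],
  [0,0,0.35,0],
  [0,0,0.35,0],
])

```text
time_s: 4.65
eef_pos: [0.5133, 0.2056, 0.0776]
orientation: [0.986, 0.164, 0.001, -0.0]
ft_force: [-1.7, -0.4, 13.8]
width: 0.558
grip_force: 45.0
```

Run:
```python
from h import *
from rig import ctrl
s=ctrl.get_state();show(s)
```

```text
t 4.65 p [0.5133 0.2056 0.0776] yaw 18.9 F [-1.7 -0.4 13.8] M [-0.21  0.37  0.05] q [-0.43  0.84 -0.06  1.91  0.12  0.39 -1.82] w 0.558 g 45.0
```

>>> play_rows([
  [0,0,0.07,0],
  [0,0,0.07,-6],
  [0,0,0.07,-13],
  [0,0,0.07,-20],
  [0,0,0.07,-25],
])

```text
time_s: 5.28
eef_pos: [0.5142, 0.2062, 0.0773]
orientation: [0.927, 0.375, 0.002, -0.0]
ft_force: [-1.0, 0.2, 14.0]
width: 0.56
grip_force: 45.0
```

Run:
```python
from h import *
from rig import ctrl
s=ctrl.get_state();show(s)
```

```text
t 5.28 p [0.5142 0.2062 0.0773] yaw 44.1 F [-1.   0.2 14. ] M [-0.08  0.17 -0.07] q [-0.37  0.84 -0.16  1.91  0.3   0.41 -1.55] w 0.560 g 45.0
```

Turned 25° freely with torque 0.07 N m. I'll continue in small steps and watch the torque.

>>> play_rows([
  [0,0,0.05,-4],
  [0,0,0.05,-8],
  [0,0,0.05,-11],
  [0,0,0.05,-11],
])

```text
time_s: 5.78
eef_pos: [0.5142, 0.2064, 0.0769]
orientation: [0.887, 0.461, 0.002, 0.0]
ft_force: [-1.5, -0.1, 14.3]
width: 0.558
grip_force: 45.0
```

Run:
```python
from h import *
from rig import ctrl
s=ctrl.get_state();show(s)
```

```text
t 5.78 p [0.5142 0.2064 0.0769] yaw 54.9 F [-1.5 -0.1 14.3] M [-0.13  0.19  0.05] q [-0.34  0.85 -0.2   1.9   0.38  0.42 -1.44] w 0.558 g 45.0
```

>>> play_rows([
  [0,0,0,-2],
  [0,0,0,-4],
  [0,0,0,-4],
])

```text
time_s: 6.15
eef_pos: [0.5142, 0.2065, 0.0769]
orientation: [0.871, 0.492, 0.002, 0.0]
ft_force: [-1.7, 0.2, 15.0]
width: 0.561
grip_force: 45.0
```

```bash
echo 'from h import *
from rig import ctrl
show(ctrl.get_state())' > st.py; python3 st.py
```

```text
t 6.15 p [0.5142 0.2065 0.0769] yaw 58.9 F [-1.7  0.2 15. ] M [-0.12  0.17  0.01] q [-0.34  0.85 -0.22  1.9   0.4   0.43 -1.39] w 0.561 g 45.0
```

>>> play_rows([
  [0,0,0,-2],
  [0,0,0,-4],
  [0,0,0,-4],
])

```text
time_s: 6.52
eef_pos: [0.5142, 0.2065, 0.0769]
orientation: [0.853, 0.522, 0.002, 0.0]
ft_force: [-0.9, -0.2, 14.7]
width: 0.559
grip_force: 45.0
```

```bash
python3 st.py
```

```text
t 6.53 p [0.5142 0.2065 0.0769] yaw 62.9 F [-0.9 -0.2 14.7] M [-0.11  0.2  -0.  ] q [-0.33  0.85 -0.24  1.9   0.43  0.44 -1.35] w 0.559 g 45.0
```

>>> play_rows([
  [0,0,0,-2],
  [0,0,0,-4],
  [0,0,0,-4],
])

```text
time_s: 6.9
eef_pos: [0.5141, 0.2066, 0.0769]
orientation: [0.834, 0.551, 0.002, 0.0]
ft_force: [-0.9, 0.1, 15.1]
width: 0.555
grip_force: 45.0
```

```bash
python3 st.py
```

```text
t 6.90 p [0.5141 0.2066 0.0769] yaw 66.9 F [-0.9  0.1 15.1] M [-0.08  0.19 -0.03] q [-0.32  0.85 -0.25  1.9   0.46  0.44 -1.3 ] w 0.555 g 45.0
```

>>> play_rows([
  [0,0,0,-2],
  [0,0,0,-4],
  [0,0,0,-4],
])

```text
time_s: 7.28
eef_pos: [0.5139, 0.2065, 0.0769]
orientation: [0.815, 0.58, 0.002, 0.0]
ft_force: [-1.3, -0.8, 15.4]
width: 0.558
grip_force: 45.0
```

```bash
python3 st.py
```

```text
t 7.28 p [0.5139 0.2065 0.0769] yaw 70.9 F [-1.3 -0.8 15.4] M [-0.1   0.34 -0.14] q [-0.31  0.85 -0.27  1.9   0.48  0.45 -1.26] w 0.558 g 45.0
```

>>> play_rows([
  [0,0,0,-1],
  [0,0,0,-1],
  [0,0,0,-1],
])

```text
time_s: 7.65
eef_pos: [0.5139, 0.2065, 0.0769]
orientation: [0.81, 0.587, 0.002, 0.0]
ft_force: [-1.9, -0.6, 15.8]
width: 0.56
grip_force: 45.0
```

```bash
python3 st.py
```

```text
t 7.65 p [0.5139 0.2065 0.0769] yaw 71.9 F [-1.9 -0.6 15.8] M [-0.02  0.38 -0.18] q [-0.3   0.85 -0.27  1.9   0.49  0.45 -1.25] w 0.560 g 45.0
```

The torque rises about 0.05 N m per degree, to 0.18 N m, so this is the stop. I'll ease off 2° and lift straight up.

>>> play_rows([
  [0,0,0,2],
  [0,0,-0.4,2],
  [0,0,-0.8,2],
  [0,0,-1.2,2],
  [0,0,-1.6,2],
])

```text
time_s: 8.28
eef_pos: [0.5128, 0.2053, 0.0909]
orientation: [0.82, 0.573, -0.0, 0.0]
ft_force: [-0.3, 0.5, -0.4]
width: 0.552
grip_force: 45.0
```

```bash
python3 st.py
```

```text
t 8.28 p [0.5128 0.2053 0.0909] yaw 69.9 F [-0.3  0.5 -0.4] M [-0.04 -0.09  0.01] q [-0.3   0.83 -0.28  1.9   0.46  0.48 -1.26] w 0.552 g 45.0
```

>>> play_rows([
  [0,0,-2,0],
  [0,0,-5,0],
  [0,0,-8,0],
  [0,0,-11,0],
  [0,0,-11,0],
])

```text
time_s: 8.9
eef_pos: [0.5136, 0.2061, 0.2028]
orientation: [0.82, 0.573, 0.002, 0.0]
ft_force: [0.1, -0.7, -1.5]
width: 0.56
grip_force: 45.0
```

Run:
```python
from h import *
from rig import ctrl
s=ctrl.get_state();show(s);print(delta(s,[.594,-.136,.2]))
c=ctrl.capture("scene");cv2.imwrite("pics/s2.png",cv2.resize(c["pixels"][150:350,200:440,::-1],None,fx=3,fy=3))
```

```text
t 8.90 p [0.5136 0.2061 0.2028] yaw 69.9 F [ 0.1 -0.7 -1.5] M [-0.03 -0.05 -0.02] q [-0.23  0.66 -0.39  1.82  0.36  0.73 -1.17] w 0.560 g 45.0
[-29.36  19.31   0.25]
```

View pics/s2.png

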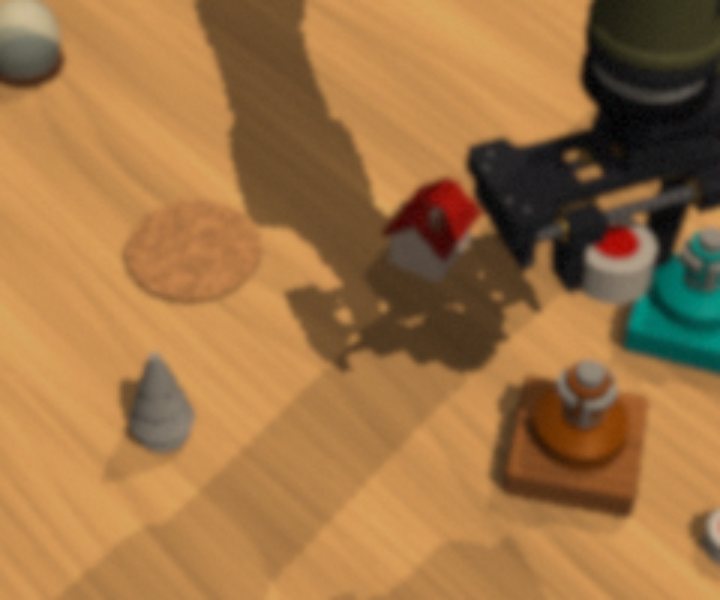

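The cap is off and held (crop 618,265), and the jar's neck is bare. The coaster is at crop (193,250), i.e. full-frame (264,233), which agrees with the earlier measurement. Moving over it.

>>> play_rows([
  [-4,3,0,0],
  [-9,6,0,0],
  [-14,9,0,0],
  [-19,12.5,0,0],
  [-24,16,0,0],
])

```text
time_s: 9.57
eef_pos: [0.5797, -0.0767, 0.1993]
orientation: [0.819, 0.573, -0.001, -0.001]
ft_force: [0.1, 1.4, -0.4]
width: 0.56
grip_force: 45.0
```

>>> play_rows([
  [-3,2,0,0],
  [-5.4,3.3,0,0],
  [-5.4,3.3,3,0],
  [-5.4,3.3,6,0],
  [-5.4,3.3,8,0],
])

```text
time_s: 10.2
eef_pos: [0.5908, -0.1368, 0.1178]
orientation: [0.82, 0.573, -0.002, -0.002]
ft_force: [-0.7, -0.5, 0.5]
width: 0.56
grip_force: 45.0
```

Run:
```python
from h import *
from rig import ctrl
s=ctrl.get_state();show(s);print(delta(s,[.594,-.136,.0134]))
c=ctrl.capture("scene");cv2.imwrite("pics/s3.png",cv2.resize(c["pixels"][130:330,170:410,::-1],None,fx=3,fy=3))
```

```text
t 10.20 p [ 0.5908 -0.1368  0.1178] yaw 69.9 F [-0.7 -0.5  0.5] M [-0.03 -0.06 -0.01] q [ 0.37  0.85 -0.39  1.71  0.47  0.68 -0.62] w 0.560 g 45.0
[ 0.19  0.32 10.43]
```

View pics/s3.png

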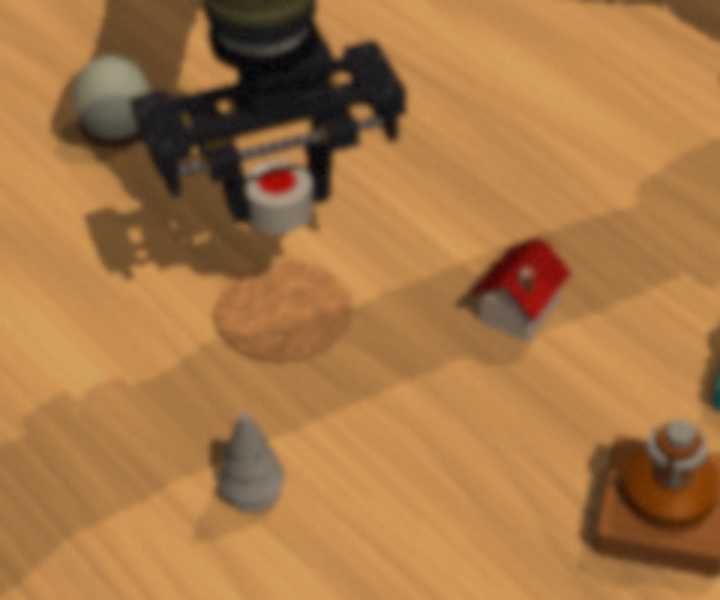

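The cap is over the coaster (crop 283,310) with nothing beneath it or beside it. Descending.

>>> play_rows([
  [0.2,0.3,3,0],
  [0.2,0.3,6,0],
  [0.2,0.3,8,0],
  [0.2,0.3,9.3,0],
  [0.2,0.3,9.8,0],
])

```text
time_s: 10.88
eef_pos: [0.5963, -0.136, 0.0224]
orientation: [0.82, 0.573, -0.0, -0.0]
ft_force: [-1.0, 0.8, -0.8]
width: 0.559
grip_force: 45.0
```

>>> play_rows([
  [0,0,0.0,0],
  [0,0,0.1,0],
  [0,0,0.2,0],
  [0,0,0.3,0],
  [0,0,0.3,0],
], grip_force=20)

```text
time_s: 11.5
eef_pos: [0.5965, -0.1361, 0.0201]
orientation: [0.82, 0.573, -0.0, 0.0]
ft_force: [-0.8, 0.7, -0.5]
width: 0.563
grip_force: 20.0
```

```bash
python3 st.py
```

```text
t 11.50 p [ 0.5965 -0.1361  0.0201] yaw 69.9 F [-0.8  0.7 -0.5] M [-0.01 -0.08  0.01] q [ 0.32  0.99 -0.3   1.73  0.54  0.51 -0.69] w 0.563 g 20.0
```

>>> play_rows([
  [0,0,0.2,0],
  [0,0,0.4,0],
  [0,0,0.6,0],
  [0,0,0.7,0],
  [0,0,0.7,0],
])

```text
time_s: 12.12
eef_pos: [0.5964, -0.136, 0.0129]
orientation: [0.82, 0.573, -0.0, -0.0]
ft_force: [-0.1, 0.5, -0.3]
width: 0.566
grip_force: 20.0
```

```bash
python3 st.py
```

```text
t 12.12 p [ 0.5964 -0.136   0.0129] yaw 69.9 F [-0.1  0.5 -0.3] M [-0.07 -0.02  0.02] q [ 0.31  1.   -0.3   1.73  0.55  0.49 -0.69] w 0.566 g 20.0
```

>>> play_rows([
  [0,0,0.05,0],
  [0,0,0.1,0],
  [0,0,0.15,0],
  [0,0,0.15,0],
])

```text
time_s: 12.62
eef_pos: [0.5965, -0.1361, 0.0115]
orientation: [0.82, 0.573, -0.0, 0.0]
ft_force: [0.1, 0.2, -1.0]
width: 0.566
grip_force: 20.0
```

```bash
python3 st.py
```

```text
t 12.62 p [ 0.5965 -0.1361  0.0115] yaw 69.9 F [ 0.1  0.2 -1. ] M [ 0.03 -0.06 -0.01] q [ 0.31  1.01 -0.3   1.73  0.55  0.49 -0.69] w 0.566 g 20.0
```

>>> play_rows([
  [0,0,0.05,0],
  [0,0,0.1,0],
  [0,0,0.1,0],
])

```text
time_s: 13.0
eef_pos: [0.5965, -0.1361, 0.0114]
orientation: [0.82, 0.573, -0.0, 0.0]
ft_force: [-1.8, 0.2, 6.8]
width: 0.564
grip_force: 20.0
```

```bash
python3 st.py
```

```text
t 13.00 p [ 0.5965 -0.1361  0.0114] yaw 69.9 F [-1.8  0.2  6.8] M [ 0.05  0.34 -0.02] q [ 0.31  1.01 -0.3   1.73  0.55  0.49 -0.69] w 0.564 g 20.0
```

Contact came at the predicted height. I'll ease off the load, open, and then rise.

>>> play_rows([
  [0,0,-0.08,0],
  [0,0,-0.08,0],
], grip_force=5)

```text
time_s: 13.25
eef_pos: [0.5966, -0.1361, 0.0114]
orientation: [0.82, 0.573, 0.0, 0.0]
ft_force: [-0.1, -0.1, 0.9]
width: 0.571
grip_force: 5.0
```

>>> play_rows([
  [0,0,0,0],
  [0,0,0,0],
  [0,0,0,0],
  [0,0,0,0],
], claw=0.85)

```text
time_s: 13.75
eef_pos: [0.5965, -0.136, 0.0113]
orientation: [0.82, 0.573, -0.0, -0.0]
ft_force: [0.1, 0.7, -0.2]
width: 0.851
grip_force: 0.0
```

>>> play_rows([
  [0,0,-1,0],
  [0,0,-4,0],
  [0,0,-8,0],
  [0,0,-13,0],
  [0,0,-18,0],
])

```text
time_s: 14.38
eef_pos: [0.5963, -0.136, 0.1935]
orientation: [0.82, 0.573, 0.0, 0.0]
ft_force: [0.1, -1.2, -0.4]
width: 0.851
grip_force: 0.0
```

>>> play_rows([
  [-2,0,0,0],
  [-7,0,0,0],
  [-12,0,0,0],
  [-15,0,0,0],
  [-15,0,0,0],
])

```text
time_s: 15.0
eef_pos: [0.5421, -0.281, 0.1902]
orientation: [0.821, 0.57, -0.002, -0.0]
ft_force: [0.3, 0.0, -0.0]
width: 0.847
grip_force: 0.0
```

Run:
```python
from h import *
from rig import ctrl
show(ctrl.get_state())
c=ctrl.capture("scene");u,st=cent(red(c["pixels"]),(235,195,300,255));print(u,st,ray(c,u,.036))
cv2.imwrite("pics/s4.png",c["pixels"][:,:,::-1])
```

```text
t 15.00 p [ 0.5421 -0.281   0.1902] yaw 69.5 F [ 0.3  0.  -0. ] M [-0.03 -0.07  0.04] q [ 0.66  0.76 -0.46  1.65  0.43  0.84 -0.34] w 0.847 g 0.0
[263.33333333 224.31666667] [259, 221, 10, 8, 60] [ 0.59622625 -0.13384644  0.036     ]
```

View pics/s4.png

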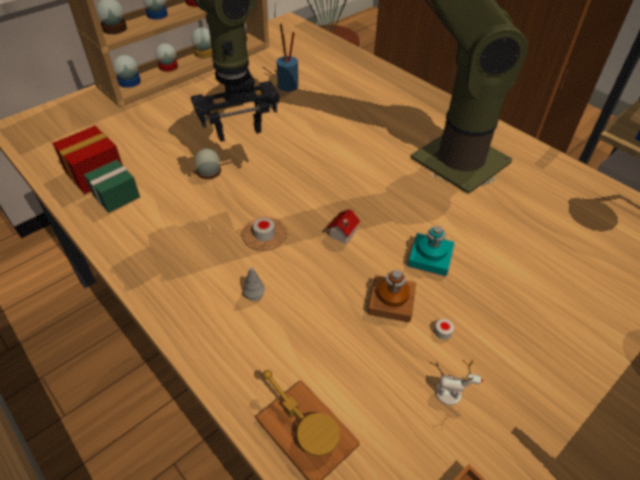

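The cap stands upright in the middle of the coaster (264,230). The other objects are where they were, and the gripper is clear.

```bash
python3 -c "
from rig import ctrl
print(ctrl.finish_job())"
```

```text
the job is handed in; nothing more can be done
None
```

The jar is open, its cap is right way up in the middle of the cork coaster, nothing else was moved, and the job was handed in at about 15 s of the 72 s allowed.

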